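# Put the bench scrapers back in their own holders

### The job

The narrow scraper has been left in the wide scraper's holder and the wide scraper is lying on the bench. Put each scraper in the holder whose slot fits its blade, blade first and pushed fully home so that the handle's shoulder meets the holder's face, and let go of both. Do not shift or knock over anything else on the bench.

Things in the scene. Friction and masses are not known exactly. Their poses are not given: they have to be found in the camera images.
- wide_scraper: The wide scraper: steel blade 85 long x 90 wide x 3 thick, flat-sided wooden handle 120 long x 26 wide x 24 thick, on one centre plane. Origin: middle of the handle's front end (shoulder), where the blade begins; x along the blade (handle x -120 to 0), y across, z normal to it, upward at the start. 0.2 kg, balance 30-40 mm behind the shoulder. Starts lying flat, origin 12 mm up.
- narrow_scraper: The narrow scraper: steel blade 85 long x 50 wide x 3 thick, flat-sided wooden handle 120 long x 26 wide x 24 thick, on one centre plane. Origin: middle of the handle's front end (shoulder), where the blade begins; x along the blade (handle x -120 to 0), y across, z normal to it, upward at the start. 0.2 kg, balance 30-40 mm behind the shoulder. Starts in the wide holder.
- wide_holder: The wide scraper holder: a red box on a dark foot, fixed to the bench, 120 wide, 105 deep, 90 high, with one flat slot in its front face, made for the 90 mm blade. Origin on the bench under the middle of the slot mouth; x points into the holder horizontally, z up.
- narrow_holder: The narrow scraper holder: a red box on a dark foot, fixed to the bench, 80 wide, 105 deep, 90 high, with one flat slot in its front face, made for the 50 mm blade. Origin on the bench under the middle of the slot mouth; x points into the holder horizontally, z up.
- wide_holder_mouth (a point): Middle of that holder's slot mouth in its front face, 70 mm up. x points into the slot, 0.26 rad down from level; y across; z normal to the slot. Slot 96 wide x 8 high x 90 deep; mouth flared to 104 x 16 over the first 12 mm. The face is square to the slot, to 16 mm above and below this point. Fully home, the scraper's origin is at this point.
- narrow_holder_mouth (a point): Middle of that holder's slot mouth in its front face, 70 mm up. x points into the slot, 0.26 rad down from level; y across; z normal to the slot. Slot 56 wide x 8 high x 90 deep; mouth flared to 64 x 16 over the first 12 mm. The face is square to the slot, to 16 mm above and below this point. Fully home, the scraper's origin is at this point.
- bottle: Bystander: blue plastic bottle, 54 dia x 90 high, standing; origin at the centre of its underside. Loose; to be left alone.
- spool: Bystander: metal solder spool, 56 dia x 40 high, standing on its flange; origin at the centre of its underside. Loose; to be left alone.
- power_pack: Bystander: black box-shaped power pack, 110 x 60 x 32 high; origin at the centre of its underside, x along its length. Loose; to be left alone.
- screwdriver: Bystander: screwdriver with orange handle lying flat, about 200 long and 30 high; handle towards its -x. Loose; to be left alone.
- tube: Bystander: short piece of steel tube standing on end, 38 dia x 50 high; origin at the centre of its underside. Loose; to be left alone.
- rotary_tool: Bystander: green rotary tool lying flat, 175 long, 45 high; origin under its middle, nose towards its +x. Loose; to be left alone.
- flux_bottle: Bystander: small white bottle standing, 40 dia x 75 high; origin at the centre of its underside. Loose; to be left alone.
Things that resemble listed ones, but are neither listed nor needed, are in the scene too. Leave any blue look-alike of the narrow_scraper alone.

How it is judged:
At the end, for the whole second after the job is handed in: Each scraper is at rest in its own holder: the middle of its shoulder within 8 mm of the slot mouth along the slot (at most 5 mm past it), within 10 mm across and 8 mm up or down, its length within 0.15 rad of the slot's direction and its blade within 0.2 rad of the slot's plane; both are released (x of wide_scraper in the frame of wide_holder_mouth between -0.008 and 0.005 m and y of wide_scraper in the frame of wide_holder_mouth between -0.01 and 0.01 m and z of wide_scraper in the frame of wide_holder_mouth between -0.008 and 0.008 m and angle between the x axis of wide_scraper and the x axis of wide_holder_mouth, either way round below 0.15 rad and angle between the z axis of wide_scraper and the z axis of wide_holder_mouth, either way round below 0.2 rad and linear speed of each of wide_scraper, narrow_scraper below 0.02 m/s and x of narrow_scraper in the frame of narrow_holder_mouth between -0.008 and 0.005 m and y of narrow_scraper in the frame of narrow_holder_mouth between -0.01 and 0.01 m and z of narrow_scraper in the frame of narrow_holder_mouth between -0.008 and 0.008 m and angle between the x axis of narrow_scraper and the x axis of narrow_holder_mouth, either way round below 0.15 rad and angle between the z axis of narrow_scraper and the z axis of narrow_holder_mouth, either way round below 0.2 rad); the robot touches nothing.
It fails at once if a bystander is shifted more than 30 mm (distance of any of bottle, spool, power_pack, screwdriver, tube, rotary_tool, flux_bottle from where it was at the start of the episode above 0.03 m).
It fails at once if a bystander is tipped by more than 0.5 rad (angle between any of bottle, spool, power_pack, screwdriver, tube, rotary_tool, flux_bottle's own z axis and vertical above 0.5 rad).
It also fails if it takes over 72 s, if anything falls off the work surface, if the arm or the gripper's body presses on something with over 40 N, if the wrist force passes 120 N, or if a joint passes its speed limit or range.

### The arm

A 7-joint arm with a two-finger parallel gripper is mounted at the origin on the work surface. World frame = base frame: x ahead of the robot, y to its left, z up, the work surface at z = 0. Lengths are in m, angles in rad, forces in N, time in s.
With the tool pointing down it reaches from about 0.35 to 0.9 m from the base axis. Payload 7.2 kg.
Tool frame: the origin (TCP) lies at the very end of the fingers, on their centre line; the grasp point (between the pads) lies 19 mm behind it; z points along the fingers, y is the line along which they close (so a half turn about z gives the same grasp; the last joint's range is limited). The gripper opens to 88 mm and grips with 3 to 60 N. Pads are 20 mm wide; open, the fingers measure 115 mm over their backs; the gripper's body (75 mm by 178 mm) begins 61 mm behind the grasp point.
Start: joints at [-1.255, 0.411, -0.013, 1.596, 0.006, 1.134, -0.082], TCP at [0.234, 0.58, 0.223] pointing down, gripper open.
Joint ranges: [-2.95, 2.95], [-0.29, 1.99], [-1.47, 1.44], [0.14, 2.54], [-1.03, 4.17], [0.13, 1.85], [-2.86, 2.86]. Speed limits (rad/s): [2.39, 2.39, 3.01, 3.01, 3.14, 3.14, 3.14].

### API

Orientations are given as a rotation vector (axis times angle).
In Python, from bench import * gives the robot as it stands.
- The arm moves only by the tool carry_out, never from a script. Its arguments are lists of equal length, an entry for each row: "slide": the shift along the tool's x, y, z in cm, a list of three; "rot": the turn, a rotation vector about the tool's x, y, z in rad, a list of three; "claw": the finger opening in cm, from 0 to 8.78. A call has 1 to 20 rows; each row is the pose to reach, as a shift and turn from the pose commanded when the call began, along the tool's axes at that moment; what a row does not reach only later rows make up. A row lasts 1/8 s, in which the tool goes at most 62.5 mm and 10.7 degrees, less where a joint would pass 70% of its speed; a pose out of reach is approached as far as the arm can. A call with a gripper value outside its range is refused whole. The fingers move at their own pace and stop on an object; "force" is the grip in N (left out, the last holds). Time passes only in rows, so rows that repeat a pose let the fingers close. It gives the time, the measured TCP pose, the force, the opening and the grip force at its end, in the units of the state.
- state(): the state, without advancing time (a new reading comes with each control period).
- grab_frame(name): name is "side" or "top"; returns (picture, depth): 384x512x3 uint8, red, green, blue; 384x512 float32, m along the optical axis (not along the pixel's ray), 0 where there is no reading.
- get_calibration(name): a dict with "fx", "fy", "cx", "cy" (pixels), "R" (3x3) and "t" (3): a world point X has camera coordinates R X + t. Camera axes: x right, y down, z forward; pixel columns grow to the right and rows downward; lengths in m; the calibration is good to about 2 mm. A picture is of the moment at which its call begins. get_calibration takes no time and is no camera call.
- close_job(): hands the job in; it is judged then, once.
The state is a dict: "clock": time; "joint_pos": joint angles; "joint_velocities": joint speeds; "joint_torque": joint torques, N m; "position": TCP position; "ee_rot": TCP orientation; "contact_force": force on the tool from outside, world axes, zero at the start; "moment": the same for the moment, N m; "grip_width": opening from 0.0 (shut) to 1.0 (fully open); "grasp_force": force on a finger pad.
Only numpy, scipy, OpenCV 4.12 (cv2) and the standard library are available. Lean on these libraries where they do the work, as an engineer would, in place of code of your own. Each camera call takes 0.05 s, during which the arm holds its last target. There are 200 camera calls.

## Working session

There is one attempt and no reset: what is moved stays moved. The work goes in short steps, Python scripts to look and compute and a tool call to move; the robot and the scene stay as the last step left them, time stands still between calls to the robot, and variables do not carry over. Pictures are saved under pics/ and viewed, at most 10 in all, crops included, and the job is handed in when it is done.

Besides the shell and the picture viewer there is one more tool, called by a JSON object that holds its "name" and its "arguments", one argument or row to a line. carry_out: Moves the arm, as the interface text tells. Its arguments: {"type":"object","properties":{"slide":{"type":"array","items":{"type":"array","items":{"type":"number"}}},"rot":{"type":"array","items":{"type":"array","items":{"type":"number"}}},"claw":{"type":"array","items":{"type":"number"}},"force":{"type":"number"}},"required":["slide","rot","claw"]}

```bash
mkdir -p pics; ls; python3 - <<'E'
from bench import *
import cv2, numpy as np
for n in ("side","top"):
    p,d=grab_frame(n); cv2.imwrite(f"pics/{n}0.png",p[:,:,::-1]); np.save(f"{n}0.npy",d)
    c=get_calibration(n); print(n,c, (d>0).mean())
print(state())
E
```

```text
pics
side {'fx': 371.67981798555786, 'fy': 371.67981798555786, 'cx': 265.7905159939721, 'cy': 192.68539126468468, 'R': array([[ 0.78417258, -0.62046433,  0.00986808],
       [-0.37793557, -0.49014508, -0.78544415],
       [ 0.49217687,  0.61219426, -0.61885387]]), 't': array([-0.33133815,  0.22585374,  0.76606806])} 0.9959564208984375
top {'fx': 446.8765923705274, 'fy': 446.8765923705274, 'cx': 249.18753380962178, 'cy': 184.12114027693835, 'R': array([[-0.06113998, -0.9981209 ,  0.0040699 ],
       [-0.97722423,  0.0590288 , -0.20383427],
       [ 0.203211  , -0.01643963, -0.97899695]]), 't': array([0.02351284, 0.44735279, 1.08433437])} 0.9962615966796875
{'clock': 0.1, 'joint_pos': array([-1.2552359 ,  0.41182551, -0.01273448,  1.59691313,  0.00560734,
        1.13428852, -0.08221192]), 'joint_velocities': array([-2.58029921e-04, -1.77955157e-03,  6.24736763e-05, -1.00912077e-03,
       -2.70800478e-04, -8.74868314e-04,  3.98403660e-04]), 'joint_torque': array([ 2.04100652e-03, -5.89093351e+01,  6.43554814e-01, -2.91707361e+01,
       -5.37685887e-02,  1.44414935e-02,  3.33694049e-05]), 'position': array([0.23386909, 0.57913147, 0.22190889]), 'ee_rot': array([-5.99029168e-01, -3.08377741e+00,  2.18045057e-03]), 'contact_force': array([0.27867123, 0.02282219, 0.13232008]), 'moment': array([ 0.0035712 ,  0.00453556, -0.00457105]), 'grasp_force': 0.0, 'grip_width': 1.001022784999442}
```

View pics/side0.png

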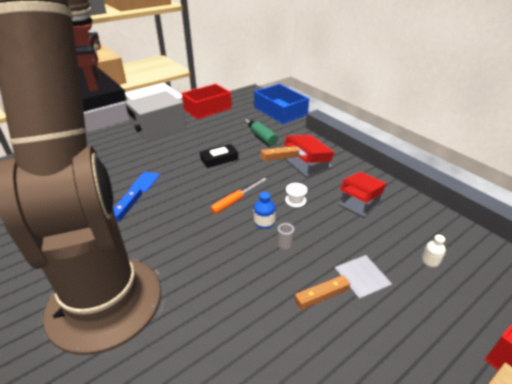

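View pics/top0.png

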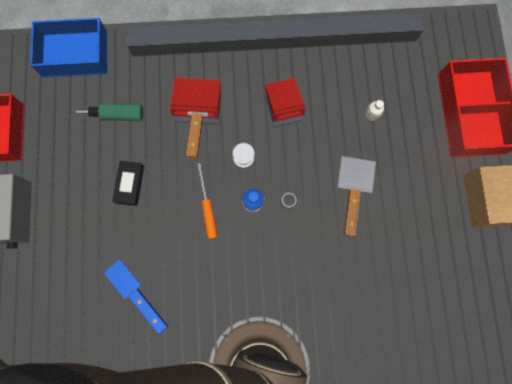

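```bash
cat > h.py <<'E'
import numpy as np, cv2
from bench import *
from scipy.spatial.transform import Rotation as Ro
def cloud(n,p=None,d=None):
    if p is None: p,d=grab_frame(n)
    c=get_calibration(n); v,u=np.mgrid[:384,:512]
    X=np.stack([(u-c['cx'])/c['fx']*d,(v-c['cy'])/c['fy']*d,d],-1)
    return p,(X-c['t'])@c['R']      # R^T (X-t)
def comps(mask,amin=60):
    n,l,s,c=cv2.connectedComponentsWithStats(mask.astype(np.uint8))
    return [(l==i,s[i,4],c[i]) for i in range(1,n) if s[i,4]>=amin]
def rect(P):
    (x,y),(w,h),a=cv2.minAreaRect((P[:,:2]*1000).astype(np.float32)); 
    if w<h: w,h,a=h,w,a+90
    return np.round([x,y,w,h],1),round(((a+90)%180)-90,2)   # long-axis angle deg
E
python3 - <<'E'
from h import *
for n in ("side","top"):
    p=cv2.imread(f"pics/{n}0.png")[:,:,::-1]; p,W=cloud(n,p,np.load(f"{n}0.npy"))
    hsv=cv2.cvtColor(np.ascontiguousarray(p),cv2.COLOR_RGB2HSV); H,S,V=[hsv[...,i].astype(int) for i in range(3)]
    ok=(W[...,0]>.2)&(W[...,0]<.95)&(abs(W[...,1])<.5)&(W[...,2]>-.01)
    print(n)
    for name,m in (("red",((H<4)|(H>176))&(S>180)&(V>60)),("wood",(H>5)&(H<16)&(S>120)&(V>70)),("steel",(S<60)&(V>135))):
        for mm,a,c in comps(m&ok,40):
            P=W[mm]; zt=np.percentile(P[:,2],90)
            T=P[P[:,2]>zt-.008]
            print(name,a,c.round(),"z%",np.percentile(P[:,2],[5,50,95]).round(3),"rect",rect(P),"top",rect(T),zt.round(3))
    big=cv2.resize(p[60:280,150:420] if n=="top" else p[110:330,220:490],None,fx=2.9,fy=2.7,interpolation=cv2.INTER_CUBIC)
    cv2.imwrite(f"pics/{n}c.png",big[:,:,::-1][:600,:800])
E
```

```text
side
red 730 [310. 148.] z% [0.048 0.07  0.084] rect (array([682.5, 118.9, 119.7, 102.7]), 82.44) top (array([660.9, 122.8, 118. ,  49.5]), 83.09) 0.082
red 814 [363. 186.] z% [0.055 0.069 0.084] rect (array([ 664.6, -110.1,  102.9,   78.6]), 10.3) top (array([ 645.6, -114.2,   77.4,   53.2]), -80.4) 0.082
wood 373 [279. 153.] z% [0.065 0.084 0.099] rect (array([622.4, 152.8, 218.9,  85. ]), 28.94) top (array([549.5, 128.6,  71.3,  28.3]), -5.32) 0.097
wood 282 [227. 202.] z% [0.001 0.018 0.026] rect (array([379.5, 116.3, 126.1,  49.5]), 9.83) top (array([370.5, 101.1, 100.6,  22.5]), 8.36) 0.025
wood 788 [321. 292.] z% [0.005 0.023 0.025] rect (array([ 365.1, -256. ,  118.3,   41.9]), -14.45) top (array([ 363.3, -262.5,  117.9,   27.5]), -13.87) 0.025
steel 408 [405. 154.] z% [0.058 0.06  0.061] rect (array([876. ,   2.3, 786.5,  87.7]), 86.22) top (array([890.1, -45.8, 693.5,  41.9]), -87.01) 0.061
steel 121 [219. 151.] z% [0.031 0.033 0.035] rect (array([477.5, 309.3,  57.3,  41.8]), -13.98) top (array([477.5, 309.3,  57.3,  41.8]), -13.98) 0.034
steel 87 [254. 185.] z% [-0.001  0
[... 1703 characters left out ...]
8, -355.2,   69.2,   36.7]), -27.36) top (array([ 630. , -349.5,   18.9,   18.7]), 81.83) 0.075
steel 450 [243. 155.] z% [0.001 0.04  0.044] rect (array([537.3,   7.4,  69.8,  56.6]), 5.92) top (array([529.9,   6. ,  54.2,  53.7]), 86.05) 0.043
steel 1059 [357. 174.] z% [0.01  0.014 0.017] rect (array([ 343.3, -175.2,  440.9,  112.9]), -42.3) top (array([ 343.3, -175.2,  440.9,  112.9]), -42.3) 0.017
steel 67 [202. 180.] z% [0.012 0.016 0.02 ] rect (array([470.5, 118.2,  93.2,   5.3]), 8.16) top (array([470.5, 118.2,  93.2,   5.3]), 8.16) 0.019
steel 245 [126. 182.] z% [0.03  0.033 0.036] rect (array([346.5, 180.3, 415.1,  54. ]), 44.78) top (array([346.5, 180.3, 415.1,  54. ]), 44.78) 0.036
```

View pics/topc.png

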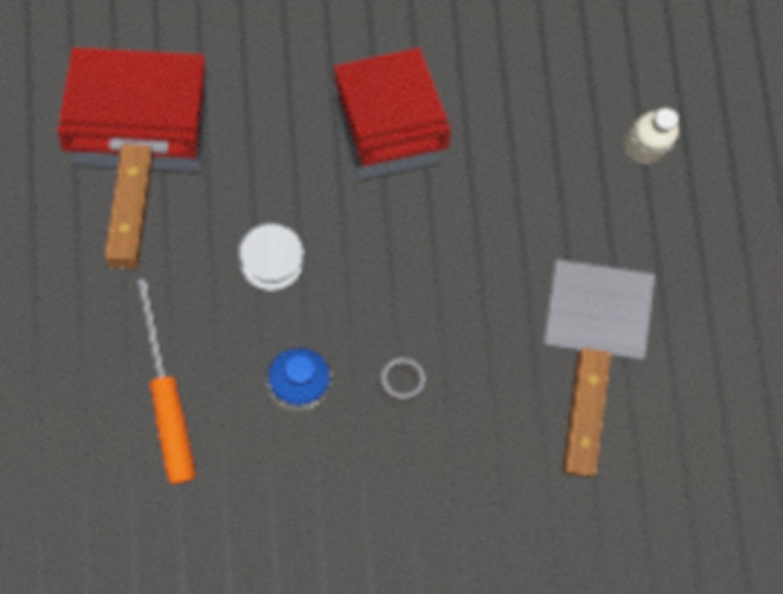

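View pics/sidec.png

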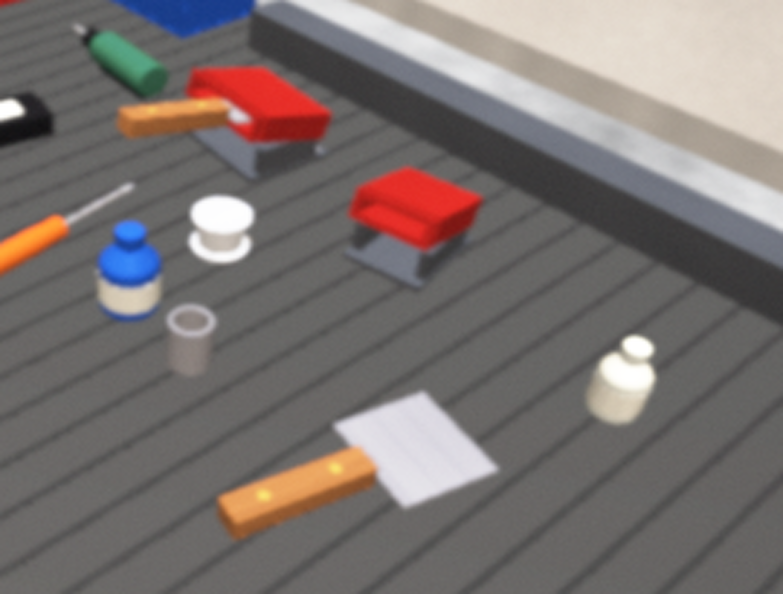

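```bash
cat >> h.py <<'E'
def masks(p):
    hsv=cv2.cvtColor(np.ascontiguousarray(p),cv2.COLOR_RGB2HSV); H,S,V=[hsv[...,i].astype(int) for i in range(3)]
    return dict(red=((H<4)|(H>176))&(S>180)&(V>60),wood=(H>5)&(H<16)&(S>120)&(V>70),steel=(S<60)&(V>120))
def face(P,n0,box,tol=.003):
    "upper face: points in box whose plane (normal near n0) holds most; centre, long axis, normal, size"
    P=P[(abs(P[:,0]-box[0])<box[3])&(abs(P[:,1]-box[1])<box[3])&(P[:,2]>box[2])]
    n=np.array(n0)/np.linalg.norm(n0); h=P@n; c=P[np.argmin(abs(h-np.percentile(h,75)))]
    hh=np.histogram(h,np.arange(h.min(),h.max()+.004,.002)); k=np.argmax(hh[0]); h0=hh[1][k]+.001
    q=P[abs(h-h0)<.006]
    for _ in range(6):
        c=np.median(q,0); n=np.linalg.svd(q-q.mean(0),full_matrices=False)[2][2]; n*=np.sign(n[2]); c=q.mean(0); q=P[abs((P-c)@n)<tol]
    ex=np.array([1,0,0])-n*n[0]; ex/=np.linalg.norm(ex); ey=np.cross(n,ex)
    uv=np.c_[(q-c)@ex,(q-c)@ey]*1000
    (a,b),(w,hh),t=cv2.minAreaRect(uv.astype(np.float32))
    t=(t+45)%90-45 if True else t
    R=np.deg2rad(t); ax=np.cos(R)*ex+np.sin(R)*ey
    l=(q-c)@ax; s=(q-c)@np.cross(n,ax)
    return c+ex*a/1e3+ey*b/1e3, ax, n, (np.ptp(l)*1e3).round(1),(np.ptp(s)*1e3).round(1), len(q)
E
python3 - <<'E'
from h import *
np.set_printoptions(precision=4,suppress=True)
s,c=np.sin(.26),np.cos(.26)
for n in ("side","top"):
    p=cv2.imread(f"pics/{n}0.png")[:,:,::-1]; p,W=cloud(n,p,np.load(f"{n}0.npy")); M=masks(p)
    for nm,col,n0,box in (("WH","red",(s,0,c),(.68,.12,.04,.1)),("NH","red",(s,0,c),(.66,-.11,.04,.1)),("narrow handle","wood",(s,0,c),(.56,.13,.05,.09)),
       ("wide handle","wood",(0,0,1),(.36,-.26,.01,.1)),("wide blade","steel",(0,0,1),(.47,-.28,.006,.09)),("stub","steel",(s,0,c),(.61,.125,.05,.05))):
        try:
            C,ax,nn,l,w,k=face(W[M[col]],n0,box)
            print(n,nm,C,"yaw",np.arctan2(ax[1],ax[0]).round(3),"pitch",np.arcsin(ax[2]).round(3),"ax",ax,"n",nn,l,w,k,"front",C-ax*l/2e3)
        except Exception as e: print(n,nm,e)
E
```

```text
side WH [0.6857 0.1195 0.0733] yaw -0.129 pitch -0.253 ax [ 0.96   -0.1243 -0.2508] n [ 0.2486 -0.033   0.968 ] 100.2 118.0 463 front [0.6376 0.1258 0.0858]
side NH [ 0.6677 -0.1096  0.0731] yaw 0.177 pitch -0.254 ax [ 0.9527  0.1707 -0.2513] n [0.2482 0.0401 0.9679] 99.8 78.7 437 front [ 0.6202 -0.1181  0.0856]
side narrow handle [0.5741 0.126  0.09  ] yaw -0.122 pitch -0.182 ax [ 0.9761 -0.1193 -0.1814] n [ 0.1686 -0.1101  0.9795] 118.6 28.4 168 front [0.5162 0.1331 0.1008]
side wide handle [ 0.3635 -0.2624  0.0238] yaw -0.237 pitch 0.001 ax [ 0.972  -0.235   0.0012] n [-0.009  -0.0319  0.9995] 117.5 27.5 523 front [ 0.3064 -0.2485  0.0237]
side wide blade [ 0.4652 -0.2849  0.0134] yaw -0.233 pitch -0.001 ax [ 0.973  -0.231  -0.0009] n [ 0.0005 -0.0019  1.    ] 86.2 92.1 1265 front [ 0.4233 -0.2749  0.0135]
side stub [0.6388 0.1057 0.0673] yaw -0.454 pitch -0.211 ax [ 0.8786 -0.4293 -0.2092] n [ 0.2226 -0.0193  0.9747] 14.8 28.1 22 front [0.6323 0.1089 0.0688]
top WH [0.6867 0.1203 0.0732] yaw -0.118 pitch -0.261 ax [ 0.9593 -0.1139 -0.2583] n [ 0.2563 -0.0323  0.9661] 101.8 119.7 1265 front [0.6379 0.1261 0.0863]
top NH [ 0.6679 -0.1082  0.0731] yaw 0.182 pitch -0.258 ax [ 0.951   0.1752 -0.2549] n [0.2509 0.0447 0.967 ] 103.1 77.8 845 front [ 0.6189 -0.1173  0.0862]
top narrow handle [0.5731 0.1258 0.0911] yaw -0.135 pitch -0.184 ax [ 0.9741 -0.1326 -0.1833] n [ 0.1838 -0.0087  0.9829] 119.9 26.1 361 front [0.5147 0.1337 0.1021]
top wide handle [ 0.3639 -0.2621  0.0242] yaw -0.228 pitch -0.003 ax [ 0.9742 -0.2256 -0.0027] n [0.0093 0.0283 0.9996] 118.1 24.6 336 front [ 0.3063 -0.2487  0.0243]
top wide blade [ 0.4639 -0.2864  0.0138] yaw -0.231 pitch -0.0 ax [ 0.9736 -0.2285 -0.0005] n [0.0006 0.0005 1.    ] 85.4 90.3 895 front [ 0.4223 -0.2767  0.0138]
top stub [0.6357 0.1187 0.0689] yaw -0.248 pitch -0.751 ax [ 0.7085 -0.1791 -0.6826] n [ 0.6782 -0.0948  0.7287] 16.2 51.3 36 front [0.63   0.1202 0.0744]
```

```bash
cat >> h.py <<'E'
WH=(np.array([.6333,.1265,.0702]),-.124); NH=(np.array([.6150,-.1185,.0703]),.180)
def frame(yaw,down):  # columns: object x,y,z
    return Ro.from_euler('ZY',[yaw,down]).as_matrix()
FL=np.diag([-1.,1,-1])  # tool axes in object axes
def go(origin,yaw,down,back,off=(0,0,0),dz=.019,s=None):
    "slide/rot that bring a scraper held `back` m behind its shoulder with that shoulder at origin+off(object axes)"
    s=s or state(); F=frame(yaw,down); R=F@FL
    p=np.array(origin)+F@(np.array(off)+[-back,0,-dz])
    R0=Ro.from_rotvec(s['ee_rot']).as_matrix()
    sl=R0.T@(p-s['position'])*100; rv=Ro.from_matrix(R0.T@R).as_rotvec()
    print("slide",sl.round(2),"rot",rv.round(3),"target",p.round(4),"rows",max(np.linalg.norm(sl)/6.25,np.linalg.norm(rv)/.187).round(1))
def st():
    s=state(); print(s['clock'],s['position'].round(4),s['ee_rot'].round(3),s['joint_pos'].round(2),'F',s['contact_force'].round(1),'g',s['grip_width'],s['grasp_force'])
E
python3 - <<'E'
from h import *
go((.6298,.1186,.0678),-.128,.183,.038,(0,0,.12))
E
```

```text
slide [-52.12 -28.35   4.83] rot [ 0.022  0.182 -0.255] target [0.611 0.121 0.174] rows 9.5
```

Narrow-scraper candidates in the top view are the wooden one in the wide holder at (194,136) and the blue look-alike at (135,297). The wooden one fits: it sits in the wide holder, and the top crop shows its narrow blade stub in the slot. The other wooden scraper, at (353,212), has the wide blade, 92 mm measured, so it is the wide scraper.

{"name": "carry_out", "arguments": {
  "slide": [
    [-52.1,-28.3,4.8],
    [-52.1,-28.3,4.8],
    [-52.1,-28.3,4.8],
    [-52.1,-28.3,4.8],
    [-52.1,-28.3,4.8],
    [-52.1,-28.3,4.8],
    [-52.1,-28.3,4.8],
    [-52.1,-28.3,4.8],
    [-52.1,-28.3,4.8],
    [-52.1,-28.3,4.8],
    [-52.1,-28.3,4.8],
    [-52.1,-28.3,4.8],
    [-52.1,-28.3,4.8],
    [-52.1,-28.3,4.8],
    [-52.1,-28.3,4.8],
    [-52.1,-28.3,4.8],
    [-52.1,-28.3,4.8],
    [-52.1,-28.3,4.8]
  ],
  "rot": [
    [0.022,0.182,-0.255],
    [0.022,0.182,-0.255],
    [0.022,0.182,-0.255],
    [0.022,0.182,-0.255],
    [0.022,0.182,-0.255],
    [0.022,0.182,-0.255],
    [0.022,0.182,-0.255],
    [0.022,0.182,-0.255],
    [0.022,0.182,-0.255],
    [0.022,0.182,-0.255],
    [0.022,0.182,-0.255],
    [0.022,0.182,-0.255],
    [0.022,0.182,-0.255],
    [0.022,0.182,-0.255],
    [0.022,0.182,-0.255],
    [0.022,0.182,-0.255],
    [0.022,0.182,-0.255],
    [0.022,0.182,-0.255]
  ],
  "claw": [8,8,8,8,8,8,8,8,8,8,8,8,8,8,8,8,8,8]
}}

```text
clock: 2.35
position: [0.6112, 0.122, 0.1746]
ee_rot: [-0.19, -2.953, -0.019]
contact_force: [-1.0, 0.1, -0.2]
grip_width: 0.912
grasp_force: 0.0
```

```bash
python3 - <<'E'
from h import *
st(); go((.6298,.1186,.0678),-.128,.183,.038,(0,0,0))
E
```

```text
2.35 [0.6112 0.122  0.1746] [-0.19  -2.953 -0.019] [-0.31  0.56  0.11  1.5  -0.13  1.26  1.28] F [-1.   0.1 -0.2] g 0.9123661372034656 0.0
slide [-0.   -0.12 12.06] rot [ 0.001  0.    -0.   ] target [0.5893 0.1238 0.056 ] rows 1.9
```

{"name": "carry_out", "arguments": {
  "slide": [
    [0,-0.1,4],
    [0,-0.1,8],
    [0,-0.1,10],
    [0,-0.1,12],
    [0,-0.1,12],
    [0,-0.1,12],
    [0,-0.1,12],
    [0,-0.1,12],
    [0,-0.1,12],
    [0,-0.1,12],
    [0,-0.1,12],
    [0,-0.1,12]
  ],
  "rot": [
    [0,0,0],
    [0,0,0],
    [0,0,0],
    [0,0,0],
    [0,0,0],
    [0,0,0],
    [0,0,0],
    [0,0,0],
    [0,0,0],
    [0,0,0],
    [0,0,0],
    [0,0,0]
  ],
  "claw": [8,8,8,8,8,8,2,2,2,2,2,2],
  "force": 30
}}

```text
clock: 3.85
position: [0.5894, 0.124, 0.0566]
ee_rot: [-0.189, -2.953, -0.019]
contact_force: [-0.4, -0.9, 0.7]
grip_width: 0.294
grasp_force: 30.0
```

```bash
python3 - <<'E'
from h import *
st(); go((.6298,.1186,.0678),-.128,.26,.038,(-.1,0,.002))
E
```

```text
3.85 [0.5894 0.124  0.0566] [-0.189 -2.953 -0.019] [-0.31  0.65  0.09  1.65 -0.14  1.02  1.3 ] F [-0.4 -0.9  0.7] g 0.2944113340210479 29.981944262981415
slide [ 1.009e+01 -1.000e-02 -1.210e+00] rot [0.001 0.077 0.   ] target [0.4932 0.1362 0.0868] rows 1.6
```

{"name": "carry_out", "arguments": {
  "slide": [
    [1,0,-0.1],
    [2,0,-0.2],
    [3,0,-0.3],
    [4.5,0,-0.4],
    [6,0,-0.6],
    [7.5,0,-0.7],
    [9,0,-0.9],
    [10.5,0,-1.1],
    [11,0,-4],
    [11,0,-8],
    [11,0,-12],
    [11,0,-12],
    [11,0,-12]
  ],
  "rot": [
    [0,0,0],
    [0,0.01,0],
    [0,0.02,0],
    [0,0.03,0],
    [0,0.04,0],
    [0,0.06,0],
    [0,0.077,0],
    [0,0.077,0],
    [0,0.077,0],
    [0,0.077,0],
    [0,0.077,0],
    [0,0.077,0],
    [0,0.077,0]
  ],
  "claw": [2,2,2,2,2,2,2,2,2,2,2,2,2]
}}

```text
clock: 5.48
position: [0.5029, 0.1348, 0.194]
ee_rot: [-0.184, -2.876, -0.026]
contact_force: [0.8, -0.5, -1.2]
grip_width: 0.29
grasp_force: 30.0
```

```bash
python3 - <<'E'
from h import *
st()
for n in ("top","side"):
    p,W=cloud(n); M=masks(p); s=state(); R0=Ro.from_rotvec(s['ee_rot']).as_matrix(); g=s['position']-.019*R0[:,2]
    ok=(np.linalg.norm(W-g,axis=-1)<.16)&(W[...,2]>.11)
    for k in ("wood","steel"):
        Q=W[M[k]&ok]; T=(Q-g)@R0@FL*1000   # object axes relative to grasp point
        print(n,k,len(Q)); 
        if len(Q)>30:
            print(np.percentile(T,[2,10,50,90,98],axis=0).round(1).tolist())
    cv2.imwrite(f"pics/{n}1.png",p[:,:,::-1])
go(*NH,.26,.038,(-.15,0,.06)); go(*NH,.26,.038,(-.15,0,.0))
E
```

```text
5.475 [0.5029 0.1348 0.194 ] [-0.184 -2.876 -0.026] [-0.35  0.42  0.09  1.69 -0.14  1.28  1.24] F [ 0.8 -0.5 -1.2] g 0.29033840047266063 29.98053252696991
top wood 4
top steel 4
side wood 431
[[-80.2, -21.5, -11.0], [-78.0, -14.9, -7.5], [-34.1, -11.0, 5.1], [22.6, 7.0, 12.4], [33.7, 17.7, 40.2]]
side steel 252
[[-33.7, -56.0, -1.8], [-28.5, -25.0, -0.4], [70.2, -2.6, 1.1], [114.1, 79.3, 104.3], [121.7, 86.4, 147.6]]
slide [  0.95 -28.87   3.88] rot [ 0.08  -0.002 -0.297] target [ 0.4466 -0.1491  0.1583] rows 4.7
slide [  0.87 -29.34   9.86] rot [ 0.08  -0.002 -0.297] target [ 0.4314 -0.1519  0.1003] rows 5.0
```

View pics/side1.png

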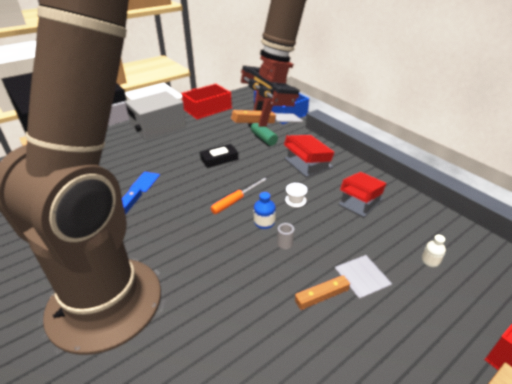

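{"name": "carry_out", "arguments": {
  "slide": [
    [1,-6,0],
    [1,-12,0],
    [1,-18,0],
    [1,-24,1],
    [1,-28.9,3.9],
    [1,-28.9,3.9],
    [1,-28.9,3.9],
    [1,-28.9,3.9],
    [1,-28.9,3.9],
    [1,-28.9,3.9]
  ],
  "rot": [
    [0.016,0,-0.06],
    [0.032,0,-0.12],
    [0.048,0,-0.18],
    [0.064,0,-0.24],
    [0.08,-0.002,-0.297],
    [0.08,-0.002,-0.297],
    [0.08,-0.002,-0.297],
    [0.08,-0.002,-0.297],
    [0.08,-0.002,-0.297],
    [0.08,-0.002,-0.297]
  ],
  "claw": [2,2,2,2,2,2,2,2,2,2]
}}

```text
clock: 6.82
position: [0.4476, -0.1486, 0.1593]
ee_rot: [0.26, -2.874, 0.034]
contact_force: [0.3, 0.3, -1.8]
grip_width: 0.294
grasp_force: 30.0
```

```bash
cat >> h.py <<'E'
def held(H,bladew):
    "held scraper as seen, in slot axes of holder H (mm)"
    s=state(); R0=Ro.from_rotvec(s['ee_rot']).as_matrix(); g=s['position']-.019*R0[:,2]; Fs=frame(H[1],.26)
    for n in ("side","top"):
        p,W=cloud(n); M=masks(p); T=(W-g)@R0@FL*1000
        b=M['steel']&(T[...,0]>45)&(T[...,0]<135)&(abs(T[...,1])<bladew/2+12)&(abs(T[...,2])<12)
        w=M['wood']&(T[...,0]>-95)&(T[...,0]<50)&(abs(T[...,1])<25)&(abs(T[...,2])<25)
        print(n,"wood x range tool",np.percentile(T[w][:,0],[1,99]).round(1) if w.sum()>20 else None,w.sum())
        if b.sum()>60:
            Q=W[b]; c=Q.mean(0)
            nn=np.linalg.svd(Q-c,full_matrices=False)[2][2]; nn*=np.sign(nn[2])
            t=T[b]; L=(Q-H[0])@Fs*1000
            print(n,"blade N",len(Q),"tool axes x,y ranges",np.percentile(t[:,0],[1,99]).round(1),np.percentile(t[:,1],[1,99]).round(1),"z med",np.median(t[:,2]).round(1),
              "| slot axes x",np.percentile(L[:,0],[1,99]).round(1),"y",np.percentile(L[:,1],[1,99]).round(1),"z med",np.median(L[:,2]).round(1),"normal in slot",(Fs.T@nn).round(3))
        cv2.imwrite(f"pics/{n}_{s['clock']:.1f}.png",p[:,:,::-1])
E
python3 - <<'E'
from h import *
st(); held(NH,50); go(*NH,.26,.037,(-.1,0,.06)); go(*NH,.26,.037,(-.1,0,.0))
E
ls pics
```

```text
6.825 [ 0.4476 -0.1486  0.1593] [ 0.26  -2.874  0.034] [0.02 0.37 0.17 1.87 0.03 1.15 1.92] F [ 0.3  0.3 -1.8] g 0.2935260802839416 29.98054414987564
side wood x range tool [-80.7  31.4] 370
side blade N 187 tool axes x,y ranges [ 48.1 123.9] [-24.5  19.8] z med 0.6 | slot axes x [-139.2  -63.4] y [-24.1  20.2] z med 62.1 normal in slot [ 0.004 -0.012  1.   ]
top wood x range tool None 0
slide [-5.04 -0.01  0.13] rot [ 0.     0.003 -0.   ] target [ 0.4951 -0.1403  0.1451] rows 0.8
slide [-5.02 -0.01  6.13] rot [ 0.     0.003 -0.   ] target [ 0.4799 -0.1431  0.0872] rows 1.3
side0.png
side1.png
side_6.8.png
sidec.png
top0.png
top1.png
top_6.8.png
topc.png
```

{"name": "carry_out", "arguments": {
  "slide": [
    [-2,0,3],
    [-4,0,5],
    [-5,0,6.1],
    [-5,0,6.1],
    [-5,0,6.1],
    [-6,0,6.1],
    [-7,0,6.1],
    [-8,0,6.1],
    [-9,0,6.1],
    [-9,0,6.1]
  ],
  "rot": [
    [0,0,0],
    [0,0,0],
    [0,0.003,0],
    [0,0.003,0],
    [0,0.003,0],
    [0,0.003,0],
    [0,0.003,0],
    [0,0.003,0],
    [0,0.003,0],
    [0,0.003,0]
  ],
  "claw": [2,2,2,2,2,2,2,2,2,2]
}}

```text
clock: 8.18
position: [0.5183, -0.1361, 0.0767]
ee_rot: [0.259, -2.87, 0.034]
contact_force: [0.5, 0.5, -2.1]
grip_width: 0.292
grasp_force: 30.0
```

```bash
python3 - <<'E'
from h import *
st(); held(NH,50); go(*NH,.26,.037)
p=cv2.imread(sorted(__import__('glob').glob('pics/side_8*'))[0]); cv2.imwrite('pics/n1.png',cv2.resize(p[110:270,260:460],None,fx=4,fy=3.7,interpolation=2))
E
```

```text
8.175 [ 0.5183 -0.1361  0.0767] [ 0.259 -2.87   0.034] [ 0.    0.57  0.15  1.76 -0.    1.06  1.9 ] F [ 0.5  0.5 -2.1] g 0.29196560585330283 29.980590641498566
side wood x range tool [-81.3   8.2] 295
side blade N 138 tool axes x,y ranges [ 46.6 117.5] [-24.3  25.1] z med 0.5 | slot axes x [-50.1  20.9] y [-24.3  25.1] z med 0.4 normal in slot [-0.002 -0.006  1.   ]
top wood x range tool None 0
slide [-6.07  0.03 -0.01] rot [ 0.    -0.001 -0.001] target [ 0.575  -0.1258  0.0615] rows 1.0
```

View pics/n1.png

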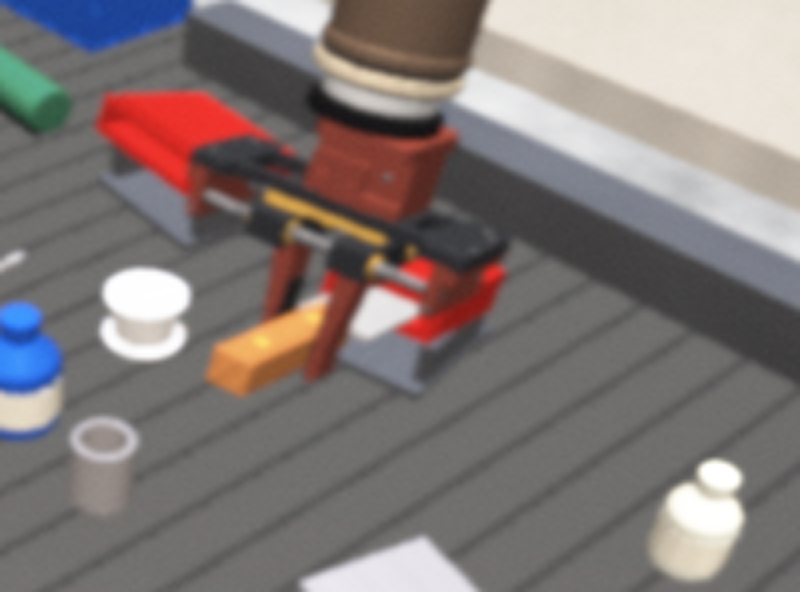

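The crop shows the blade going into the narrow slot, with a force near zero, so I push it home.

{"name": "carry_out", "arguments": {
  "slide": [
    [-1,0,0],
    [-2,0,0],
    [-3,0,0],
    [-4,0,0],
    [-5,0,0],
    [-5.5,0,0],
    [-5.9,0,0],
    [-6.2,0,0],
    [-6.4,0,0],
    [-6.4,0,0]
  ],
  "rot": [
    [0,0,0],
    [0,0,0],
    [0,0,0],
    [0,0,0],
    [0,0,0],
    [0,0,0],
    [0,0,0],
    [0,0,0],
    [0,0,0],
    [0,0,0]
  ],
  "claw": [2,2,2,2,2,2,2,2,2,2]
}}

```text
clock: 9.52
position: [0.5756, -0.1261, 0.0612]
ee_rot: [0.256, -2.865, 0.033]
contact_force: [-9.8, -0.7, 4.9]
grip_width: 0.298
grasp_force: 30.0
```

```bash
python3 - <<'E'
from h import *
st(); held(NH,50); go(*NH,.26,.037)
E
```

```text
9.525 [ 0.5756 -0.1261  0.0612] [ 0.256 -2.865  0.033] [-0.01  0.67  0.15  1.62 -0.02  1.11  1.88] F [-9.8 -0.7  4.9] g 0.29785825796122783 30.000426471233368
side wood x range tool [-81.6  35.6] 268
top wood x range tool None 0
slide [ 0.06  0.04 -0.02] rot [ 0.001 -0.006 -0.002] target [ 0.575  -0.1258  0.0615] rows 0.0
```

Contact at about 10 N, 0.6 mm past my estimate of home, so the shoulder is on the face. Release and retreat.

{"name": "carry_out", "arguments": {
  "slide": [
    [0,0,0],
    [0,0,0],
    [0,0,0],
    [0,0,0],
    [0,0,-3],
    [0,0,-6],
    [0,0,-10],
    [0,0,-12],
    [0,0,-12],
    [0,0,-12]
  ],
  "rot": [
    [0,0,0],
    [0,0,0],
    [0,0,0],
    [0,0,0],
    [0,0,0],
    [0,0,0],
    [0,0,0],
    [0,0,0],
    [0,0,0],
    [0,0,0]
  ],
  "claw": [6,6,6,6,6,6,6,6,6,6]
}}

```text
clock: 10.88
position: [0.6082, -0.1199, 0.1756]
ee_rot: [0.258, -2.869, 0.033]
contact_force: [-0.2, -0.1, -0.1]
grip_width: 0.687
grasp_force: 0.0
```

```bash
cat >> h.py <<'E'
def inslot(H):
    Fs=frame(H[1],.26)
    for n in ("side","top"):
        p,W=cloud(n); M=masks(p); c=H[0]-.06*Fs[:,0]
        try:
            C,ax,nn,l,w,k=face(W[M['wood']],Fs[:,2],(c[0],c[1],.05,.09))
            o=C-nn*.012+ax*.06
            print(n,"shoulder in slot mm",((o-H[0])@Fs*1000).round(1),"axis in slot",(ax@Fs).round(3),"n",(nn@Fs).round(3),l,w,k)
        except Exception as e: print(n,e)
        cv2.imwrite(f"pics/{n}_{state()['clock']:.1f}.png",p[:,:,::-1])
E
python3 - <<'E'
from h import *
st(); inslot(NH)
sh=(np.array([.4228,-.2758,.012])) 
go(sh,-.231,0,.038,(0,0,.2),dz=.0); 
E
```

```text
10.875 [ 0.6082 -0.1199  0.1756] [ 0.258 -2.869  0.033] [-0.03  0.6   0.16  1.44 -0.02  1.35  1.88] F [-0.2 -0.1 -0.1] g 0.687308510269751 0.0
side shoulder in slot mm [ 3.4  0.9 -2.6] axis in slot [0.997 0.002 0.082] n [-0.082 -0.035  0.996] 124.1 26.3 132
top index -1 is out of bounds for axis 0 with size 0
slide [ 24.6  -10.52   2.81] rot [-0.053 -0.259  0.408] target [ 0.3858 -0.2671  0.212 ] rows 4.3
```

{"name": "carry_out", "arguments": {
  "slide": [
    [6,-2.5,-1],
    [12,-5,0],
    [18,-7.5,1.5],
    [24.6,-10.5,2.8],
    [24.6,-10.5,2.8],
    [24.6,-10.5,2.8],
    [24.6,-10.5,2.8],
    [24.6,-10.5,2.8],
    [24.6,-10.5,2.8],
    [24.6,-10.5,2.8],
    [24.6,-10.5,2.8]
  ],
  "rot": [
    [0,0,0],
    [-0.01,-0.06,0.1],
    [-0.03,-0.12,0.2],
    [-0.04,-0.2,0.3],
    [-0.053,-0.259,0.408],
    [-0.053,-0.259,0.408],
    [-0.053,-0.259,0.408],
    [-0.053,-0.259,0.408],
    [-0.053,-0.259,0.408],
    [-0.053,-0.259,0.408],
    [-0.053,-0.259,0.408]
  ],
  "claw": [6,6,6,7,7,7,7,7,7,7,7]
}}

```text
clock: 12.35
position: [0.3868, -0.2668, 0.2128]
ee_rot: [0.361, 3.119, -0.0]
contact_force: [0.4, -0.2, 0.5]
grip_width: 0.794
grasp_force: 0.0
```

```bash
python3 - <<'E'
from h import *
st(); inslot(NH)
go((.4223,-.276,.012),-.231,0,.038,(0,0,0),dz=.007); 
E
```

```text
12.35 [ 0.3868 -0.2668  0.2128] [ 0.361  3.119 -0.   ] [ 0.23  0.15  0.31  1.99 -0.05  1.01  1.9 ] F [ 0.4 -0.2  0.5] g 0.7944989136068054 0.0
side shoulder in slot mm [-9.4  8.8 -3. ] axis in slot [0.975 0.205 0.09 ] n [-0.086 -0.031  0.996] 99.6 23.1 75
top shoulder in slot mm [ 0.1  0.  -3.3] axis in slot [ 0.998 -0.007  0.065] n [-0.065 -0.     0.998] 120.6 25.5 343
slide [ 0.17 -0.07 20.79] rot [-0.     0.002  0.   ] target [ 0.3853 -0.2673  0.005 ] rows 3.3
```

Top view puts the narrow shoulder within tolerance (x 0.1, y 0.0, z -3.3 mm). Next is the wide scraper.

{"name": "carry_out", "arguments": {
  "slide": [
    [0.2,0,5],
    [0.2,0,10],
    [0.2,0,15],
    [0.2,0,18],
    [0.2,0,20],
    [0.2,0,20.7],
    [0.2,0,20.7],
    [0.2,0,20.7],
    [0.2,0,20.7],
    [0.2,0,20.7],
    [0.2,0,20.7],
    [0.2,0,20.7],
    [0.2,0,20.7],
    [0.2,0,20.7]
  ],
  "rot": [
    [0,0,0],
    [0,0,0],
    [0,0,0],
    [0,0,0],
    [0,0,0],
    [0,0,0],
    [0,0,0],
    [0,0,0],
    [0,0,0],
    [0,0,0],
    [0,0,0],
    [0,0,0],
    [0,0,0],
    [0,0,0]
  ],
  "claw": [7,7,7,7,7,7,7,7,2,2,2,2,2,2],
  "force": 35
}}

```text
clock: 14.2
position: [0.3852, -0.2666, 0.006]
ee_rot: [0.362, 3.119, -0.0]
contact_force: [0.1, -0.7, 0.7]
grip_width: 0.293
grasp_force: 35.0
```

```bash
python3 - <<'E'
from h import *
st()
E
```

```text
14.2 [ 0.3852 -0.2666  0.006 ] [ 0.362  3.119 -0.   ] [ 0.32  0.48  0.23  2.17 -0.22  0.51  2.05] F [ 0.1 -0.7  0.7] g 0.29288550824930054 34.99895095825195
```

{"name": "carry_out", "arguments": {
  "slide": [
    [0,0,-2],
    [0,0,-6],
    [0,0,-11],
    [0,0,-16],
    [0,0,-20],
    [0,0,-20],
    [0,0,-20]
  ],
  "rot": [
    [0,0,0],
    [0,0,0],
    [0,0,0],
    [0,0,0],
    [0,0,0],
    [0,0,0],
    [0,0,0]
  ],
  "claw": [2,2,2,2,2,2,2]
}}

```text
clock: 15.08
position: [0.3841, -0.266, 0.205]
ee_rot: [0.361, 3.12, 0.001]
contact_force: [-0.2, 0.4, -2.7]
grip_width: 0.288
grasp_force: 35.0
```

```bash
python3 - <<'E'
from h import *
st(); held(WH,90)
go(*WH,.26,.038,(-.15,0,.08),dz=.006)
E
```

```text
15.075 [ 0.3841 -0.266   0.205 ] [3.61e-01 3.12e+00 1.00e-03] [ 0.21  0.16  0.33  2.   -0.06  0.99  1.91] F [-0.2  0.4 -2.7] g 0.28834878309779666 34.99811232089996
side wood x range tool [-80.4  31.9] 686
side blade N 269 tool axes x,y ranges [ 46.  123.9] [-44.7  -7.1] z med -11.5 | slot axes x [-188.  -111.5] y [-474.8 -440.3] z med 107.6 normal in slot [-0.256 -0.005  0.967]
top wood x range tool [-80.8 -18.2] 363
top blade N 457 tool axes x,y ranges [ 59.2 122.9] [-38.   43.9] z med -10.8 | slot axes x [-169.7 -109.2] y [-470.1 -386.2] z med 112.0 normal in slot [-0.256  0.001  0.967]
slide [ 0.86 42.17  1.46] rot [ 0.015  0.259 -0.106] target [0.4719 0.1466 0.19  ] rows 6.8
```

{"name": "carry_out", "arguments": {
  "slide": [
    [0,5,0],
    [0,11,0],
    [0,17,0],
    [0,23,0],
    [0,29,0],
    [0.5,35,0.5],
    [0.9,39,1],
    [0.9,42.2,1.5],
    [0.9,42.2,1.5],
    [0.9,42.2,1.5],
    [0.9,42.2,1.5],
    [0.9,42.2,1.5],
    [0.9,42.2,1.5]
  ],
  "rot": [
    [0,0,0],
    [0,0,0],
    [0,0.05,-0.02],
    [0.005,0.1,-0.04],
    [0.01,0.15,-0.06],
    [0.01,0.2,-0.08],
    [0.015,0.259,-0.106],
    [0.015,0.259,-0.106],
    [0.015,0.259,-0.106],
    [0.015,0.259,-0.106],
    [0.015,0.259,-0.106],
    [0.015,0.259,-0.106],
    [0.015,0.259,-0.106]
  ],
  "claw": [2,2,2,2,2,2,2,2,2,2,2,2,2]
}}

```text
clock: 16.8
position: [0.4727, 0.146, 0.1912]
ee_rot: [-0.18, -2.88, -0.022]
contact_force: [0.5, 0.2, -2.1]
grip_width: 0.295
grasp_force: 35.0
```

```bash
sed -i 's/(abs(T\[...,2\])<12)/(abs(T[...,2])<18)/' h.py; python3 - <<'E'
from h import *
st(); held(WH,90)
go(*WH,.26,.038,(-.1,0,0),dz=.006)
E
```

```text
16.8 [0.4727 0.146  0.1912] [-0.18  -2.88  -0.022] [-0.33  0.37  0.01  1.76 -0.12  1.24  1.18] F [ 0.5  0.2 -2.1] g 0.29515520380124693 34.99813199043274
side wood x range tool [-80.3  34.2] 414
side blade N 317 tool axes x,y ranges [ 47.1 124.3] [-45.8  43.9] z med -11.7 | slot axes x [-140.5  -63.1] y [-46.5  43.2] z med 83.0 normal in slot [ 0.    -0.002  1.   ]
top wood x range tool None 0
slide [-4.93  0.05  8.14] rot [-0.001  0.003 -0.001] target [0.4994 0.1432 0.0999] rows 1.5
```

{"name": "carry_out", "arguments": {
  "slide": [
    [-2,0,3],
    [-4,0.1,6],
    [-4.9,0.1,8.1],
    [-4.9,0.1,8.1],
    [-4.9,0.1,8.1],
    [-6,0.1,8.1],
    [-7,0.1,8.1],
    [-8,0.1,8.1],
    [-9,0.1,8.1],
    [-9,0.1,8.1]
  ],
  "rot": [
    [0,0,0],
    [0,0,0],
    [0,0.003,0],
    [0,0.003,0],
    [0,0.003,0],
    [0,0.003,0],
    [0,0.003,0],
    [0,0.003,0],
    [0,0.003,0],
    [0,0.003,0]
  ],
  "claw": [2,2,2,2,2,2,2,2,2,2]
}}

```text
clock: 18.15
position: [0.5392, 0.1387, 0.0893]
ee_rot: [-0.18, -2.876, -0.021]
contact_force: [-0.1, -0.0, -2.2]
grip_width: 0.291
grasp_force: 35.0
```

```bash
python3 - <<'E'
from h import *
st(); held(WH,90)
go(*WH,.26,.038,dz=.006)
p=cv2.imread(sorted(__import__('glob').glob('pics/side_18*'))[0]); cv2.imwrite('pics/w1.png',cv2.resize(p[80:240,220:420],None,fx=4,fy=3.7,interpolation=2))
E
```

```text
18.15 [0.5392 0.1387 0.0893] [-0.18  -2.876 -0.021] [-0.29  0.59  0.02  1.68 -0.12  1.11  1.24] F [-0.1 -0.  -2.2] g 0.29144859754681285 34.998064041137695
side wood x range tool [-80.8  35.7] 323
side blade N 248 tool axes x,y ranges [ 47.6 112.3] [-44.7  46.5] z med -11.9 | slot axes x [-49.1  15.8] y [-44.3  46.9] z med 1.1 normal in slot [0.006 0.    1.   ]
top wood x range tool None 0
slide [-5.95 -0.06 -0.  ] rot [-0.001 -0.001 -0.001] target [0.5953 0.1312 0.0742] rows 1.0
```

View pics/w1.png

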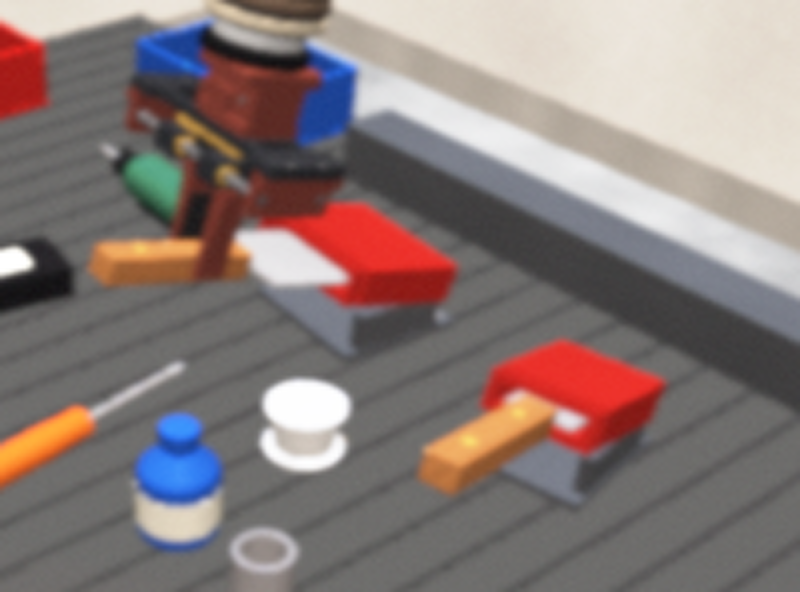

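The crop shows the wide blade entering the wide slot, with the narrow scraper seated at right, around (500,430). No force on the tool, so I push home.

{"name": "carry_out", "arguments": {
  "slide": [
    [-1,-0.1,0],
    [-2,-0.1,0],
    [-3,-0.1,0],
    [-4,-0.1,0],
    [-5,-0.1,0],
    [-5.5,-0.1,0],
    [-5.9,-0.1,0],
    [-6.1,-0.1,0],
    [-6.3,-0.1,0],
    [-6.3,-0.1,0]
  ],
  "rot": [
    [0,0,0],
    [0,0,0],
    [0,0,0],
    [0,0,0],
    [0,0,0],
    [0,0,0],
    [0,0,0],
    [0,0,0],
    [0,0,0],
    [0,0,0]
  ],
  "claw": [2,2,2,2,2,2,2,2,2,2]
}}

```text
clock: 19.5
position: [0.5963, 0.1308, 0.074]
ee_rot: [-0.178, -2.871, -0.021]
contact_force: [-8.9, -0.2, 4.9]
grip_width: 0.293
grasp_force: 35.0
```

```bash
python3 - <<'E'
from h import *
st(); go(*WH,.26,.038,dz=.006)
E
```

```text
19.5 [0.5963 0.1308 0.074 ] [-0.178 -2.871 -0.021] [-0.26  0.69  0.03  1.54 -0.12  1.17  1.27] F [-8.9 -0.2  4.9] g 0.2929063431790928 34.999807476997375
slide [0.1  0.03 0.01] rot [-0.002 -0.005  0.   ] target [0.5953 0.1312 0.0742] rows 0.0
```

Contact at about 10 N, home. Release, rise, and swing back so both cameras have a clear view.

{"name": "carry_out", "arguments": {
  "slide": [
    [0,0,0],
    [0,0,0],
    [0,0,0],
    [0,0,0],
    [0,0,-3],
    [0,0,-6],
    [0,0,-10],
    [0,0,-14],
    [4,5,-16],
    [8,10,-16],
    [12,15,-16],
    [16,20,-16],
    [20,25,-16],
    [20,25,-16],
    [20,25,-16],
    [20,25,-16]
  ],
  "rot": [
    [0,0,0],
    [0,0,0],
    [0,0,0],
    [0,0,0],
    [0,0,0],
    [0,0,0],
    [0,0,0],
    [0,0,0],
    [0,0,0],
    [0,0,0],
    [0,0,0],
    [0,0,0],
    [0,0,0],
    [0,0,0],
    [0,0,0],
    [0,0,0]
  ],
  "claw": [6,6,6,6,6,6,6,6,6,6,6,6,6,6,6,6]
}}

```text
clock: 21.5
position: [0.4804, 0.3956, 0.2788]
ee_rot: [-0.183, -2.876, -0.02]
contact_force: [-0.5, 0.1, 0.3]
grip_width: 0.686
grasp_force: 0.0
```

```bash
python3 - <<'E'
from h import *
st(); print("NH"); inslot(NH); print("WH"); inslot(WH)
p=[cv2.imread(sorted(__import__('glob').glob(f'pics/{n}_21*'))[0]) for n in ('side','top')]
cv2.imwrite('pics/fin.png',cv2.resize(np.hstack([p[0][80:340,180:470],p[1][60:320,80:420]]),None,fx=1.26,fy=1.26))
E
```

```text
21.5 [0.4804 0.3956 0.2788] [-0.183 -2.876 -0.02 ] [-0.64  0.5  -0.04  1.36 -0.17  1.47  0.8 ] F [-0.5  0.1  0.3] g 0.6859622128387419 0.0
NH
side shoulder in slot mm [ 3.9  0.  -2.8] axis in slot [ 0.997 -0.003  0.076] n [-0.076 -0.011  0.997] 126.9 25.9 176
top shoulder in slot mm [-0.2 -0.1 -2.9] axis in slot [ 0.998 -0.003  0.07 ] n [-0.07   0.022  0.997] 117.6 25.1 352
WH
side shoulder in slot mm [ 1.3 -0.5 -3.1] axis in slot [ 0.997 -0.001  0.072] n [-0.072 -0.051  0.996] 122.5 27.7 145
top shoulder in slot mm [-0.5 -0.8 -3.2] axis in slot [0.998 0.006 0.065] n [-0.065 -0.019  0.998] 121.0 26.2 360
```

View pics/fin.png

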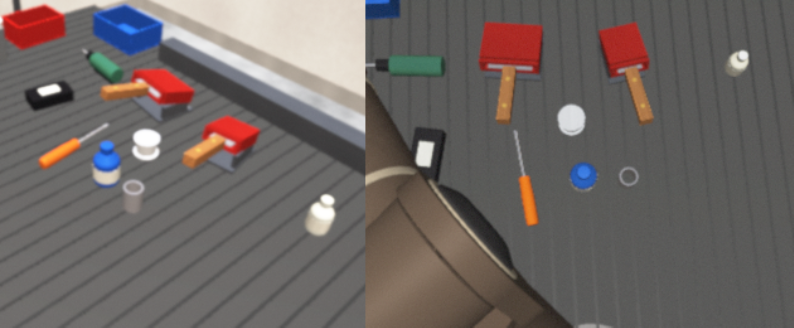

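Both scrapers are home in their own holders, shoulders at the face, released and within tolerance. The bystanders look unmoved. Handing in.

```bash
python3 -c "
from bench import *
print(close_job())"
```

```text
the job is handed in; nothing more can be done
None
```

Each scraper is fully home in its own holder and released, with measured positions and angles within tolerance and no visible shift of the other items; I handed the job in at about 22 s, but no verdict came back.

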